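# Unscrew a dust cap of unknown thread from an antenna socket

### The job

Take the hexagonal dust cap off its antenna socket on the gateway: nobody has marked whether that socket has an ordinary or a reverse thread, so try the cap, find which way it loosens, and unscrew it that way rather than tearing it off. Then lift it off and finish while still holding it in the gripper, upright, still and at least 6 cm higher than it sat, above the gateway and touching nothing else. Leave the round cap screwed on and everything else on the bench where it is.

Things in the scene. Friction and masses are not known exactly. Their poses are not given: they have to be found in the camera images.
- gateway: Outdoor radio gateway: white-painted cast box 136 x 246 mm with a flat lid 75 mm above the bench, bolted on a grey training board 220 x 320 mm that does not move. Origin on the bench under the board's centre, 12 mm to -x of the box's centre; y along the long side (cable glands at the +y end, terminal blocks along the -x edge). Apart from the two sockets nothing on the lid is over 5 mm high
- socket_left (a point): Top centre of the neck of the antenna socket at the gateway's +y end (under its cap), 110 mm above the bench, at (12, 62) mm in the gateway's frame. Square flange 38 mm wide and 5 mm high on the lid, then a threaded neck 29 mm across, its top 35 mm above the lid
- socket_right (a point): The same for the socket at the -y end, at (12, -62) mm. One of the two sockets has an ordinary thread (loosens counter-clockwise from above), the other a reverse thread (loosens clockwise); which is which varies and cannot be seen
- hex_cap: Steel dust cap, hexagonal outside, 36 mm across flats, 41 mm across corners, 32 mm high, about 150 g, mouth down on either of the two sockets. Origin at the centre of its lower rim, 81 mm above the bench when screwed home (1 mm above the flange); z up. A pair of flats faces along its y axis, others 60 degrees to either side; its x axis points at a corner
- hex_top (a point): Centre of the hex cap's flat top, 32 mm above the rim. Quick thread, two lugs. Home is a stop: the tightening way it gives 2 degrees, springing to 12 if forced (over 0.5 N m). The loosening way it turns freely (under 0.15 N m) some 63 degrees, climbing 3 to 4 mm (free from 54, next stop 73); only then it lifts straight off, clear 29 mm above home. Till then it has 1 mm of vertical play
- round_cap: The other dust cap: same height, but round, fluted and wider (44 mm across); on the other socket. Origin at the centre of its lower rim. Not to be touched
- tester_a: Handheld tester, blue and black, 190 x 78 x 40 mm, lying flat beyond the gateway. Origin under its centre, x along its length
- tester_b: A second tester, the same, lying to the robot's right
- antenna: Black rod antenna with a steel foot, 20 mm thick and 190 mm long, lying before the gateway along its x. Origin on the bench near its middle
- screwdriver: Screwdriver with a black handle lying left of the gateway. Origin on the bench, x along it
- mouse: Black computer mouse, 100 x 60 x 33 mm, to the robot's left. Origin under its centre
- parts_tray: Grey compartmented tray, 130 x 190 x 35 mm, with small rings and pins, to the left. Origin under its centre
Not all that is in view belongs to the job. Leave any orange or red look-alike of the hex_cap alone.

How it is judged:
By the outcome, as a careful person would: the job done as asked, in the order asked, and still so for the second after the job is handed in, while the arm keeps its last pose, push and grip.
It also fails if it takes over 51 s, if anything falls off the work surface, if the arm or the gripper's body presses on something with over 40 N, if the wrist force passes 120 N, or if a joint passes its speed limit or range.

### The arm

A 6-joint arm with a two-finger parallel gripper is mounted at the origin on the work surface. World frame = base frame: x ahead of the robot, y to its left, z up, the work surface at z = 0. Lengths are in m, angles in rad, forces in N, time in s.
With the tool pointing down it reaches from about 0.35 to 0.85 m from the base axis. Payload 8.1 kg.
Tool frame: the origin (TCP) lies where the fingers leave the gripper's body, on its centre line; the fingertips stand 84 mm ahead of it and the grasp point (between the pads) lies 65 mm ahead of it; z points along the fingers, y is the line along which they close (so a half turn about z gives the same grasp; the last joint's range is limited). The gripper opens to 93 mm and grips with 3 to 60 N. Pads are 15 mm wide; open, the fingers measure 128 mm over their backs; the gripper's body (75 mm by 188 mm) begins 65 mm behind the grasp point.
Start: joints at [1.23, 0.13, 1.488, -0, 1.523, -0.085], TCP at [0.152, 0.58, 0.303] pointing down, gripper open.
Joint ranges: [-2.96, 2.96], [-0.89, 2.26], [0.02, 2.5], [-1.34, 4.48], [0, 2.73], [-2.66, 2.66]. Speed limits (rad/s): [2.39, 2.39, 2.79, 3.14, 3.14, 3.14].

### API

Orientations are given as a rotation vector (axis times angle).
In Python, from plant import robot gives the robot as it stands.
- The arm moves only by the shell command python3 -m jog 'ROWS' [FORCE]. ROWS is text: rows parted by semicolons, each of 5 numbers parted by spaces: the opening, from 0 (shut) to 1 (fully open), then the shift along the tool's x, y, z in m, then the turn about the tool's z in degrees. A call has 1 to 10 rows; each row shifts and turns the commanded pose from where the row before left it, along the tool's axes as they then stand; what a row does not reach is not made up. A row lasts 1/12 s, in which the tool goes at most 41.7 mm and 7.16 degrees, less where a joint would pass 70% of its speed; a pose out of reach is approached as far as the arm can. A call with a gripper value outside its range is refused whole. The fingers move at their own pace and stop on an object; FORCE is the grip in N (left out, the last holds). Time passes only in rows, so rows that do not move let the fingers close. It gives the time, the measured TCP pose, the force, the opening and the grip force at its end, in the units of the state.
- robot.read_state(): the state, without advancing time (a new reading comes with each control period).
- robot.read_camera(name): name is "side" or "top" or "wrist"; returns a dict with "color" (384x512x3 uint8, red, green, blue), "intrinsics" (3x3 intrinsics, pixels), "pose" (4x4, takes a point from camera to world coordinates); the wrist camera has in their place "tool_from_camera" (4x4, takes a point from camera to tool coordinates, whose origin is the TCP and whose axes are the flange's). Camera axes: x right, y down, z forward; pixel columns grow to the right and rows downward; lengths in m; the calibration is good to about 2 mm. A picture is of the moment at which its call begins: read the wrist's pose just before it. There is no depth.
- robot.close_job(): hands the job in; it is judged then, once.
The state is a dict: "t": time; "q": joint angles; "dq": joint speeds; "joint_torque": joint torques, N m; "tool_pos": TCP position; "orientation": TCP orientation; "force": force on the tool from outside, world axes, zero at the start; "wrist_torque": the same for the moment, N m; "opening": finger opening in m; "gripper_force": force on a finger pad.
Only numpy, scipy, OpenCV 4.12 (cv2) and the standard library are available. Lean on these libraries where they do the work, as an engineer would, in place of code of your own. Each camera call takes 0.05 s, during which the arm holds its last target. There are 200 camera calls.

## Working session

There is one attempt and no reset: what is moved stays moved. The work goes in short steps, Python scripts to look and compute and a shell command to move; the robot and the scene stay as the last step left them, time stands still between calls to the robot, and variables do not carry over. Pictures are saved under pics/ and viewed, at most 10 in all, crops included, and the job is handed in when it is done.

```bash
ls; mkdir -p pics; python3 - <<'E'
from plant import robot
import cv2,numpy as np
s=robot.read_state();print({k:np.round(v,3).tolist() for k,v in s.items()})
a=[]
for n in("top","side"):
    c=robot.read_camera(n);cv2.imwrite(f"pics/{n}0.png",cv2.cvtColor(c["color"],cv2.COLOR_RGB2BGR))
    print(n,c["intrinsics"].round(1).tolist(),c["pose"].round(3).tolist())
E
```

```text
pics
{'t': 0.0, 'q': [1.23, 0.131, 1.489, -0.0, 1.523, -0.085], 'dq': [0.0, -0.001, 0.001, -0.001, -0.001, -0.0], 'joint_torque': [-0.001, -55.986, -49.175, 0.077, 0.036, -0.0], 'tool_pos': [0.152, 0.58, 0.302], 'orientation': [-0.401, -3.116, 0.003], 'force': [0.173, 0.422, 0.905], 'wrist_torque': [-0.016, 0.014, -0.053], 'gripper_force': 0.0, 'opening': 0.093}
top [[398.3, 0.0, 254.6], [0.0, 398.3, 191.9], [0.0, 0.0, 1.0]] [[-0.01, -0.996, 0.083, 0.464], [-1.0, 0.01, -0.005, -0.017], [0.004, -0.083, -0.997, 1.325], [0.0, 0.0, 0.0, 1.0]]
side [[445.7, 0.0, 251.9], [0.0, 445.7, 194.0], [0.0, 0.0, 1.0]] [[0.697, -0.477, 0.535, -0.193], [-0.717, -0.46, 0.523, -0.795], [-0.003, -0.748, -0.663, 1.063], [0.0, 0.0, 0.0, 1.0]]
```

View pics/top0.png

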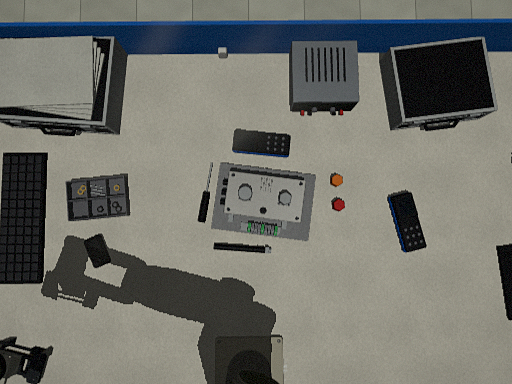

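View pics/side0.png

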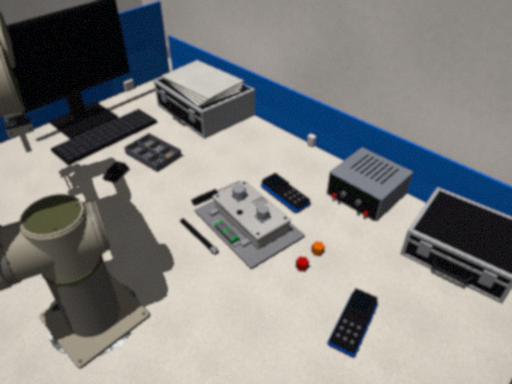

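The top view shows the gateway with its caps at about (245,192) and (285,198). I'll enlarge both views to see which cap is the hex one.

```bash
cat > h.py <<'E'
from plant import robot
import cv2,numpy as np
from scipy.spatial.transform import Rotation as R
def ray(c,uv,z,T=None):
    T=c["pose"] if T is None else T
    d=T[:3,:3]@np.linalg.solve(c["intrinsics"],[uv[0],uv[1],1.]); o=T[:3,3]
    return o+d*(z-o[2])/d[2]
def wrist():
    s=robot.read_state();c=robot.read_camera("wrist")
    T=np.eye(4);T[:3,:3]=R.from_rotvec(s["orientation"]).as_matrix();T[:3,3]=s["tool_pos"]
    c["pose"]=T@c["tool_from_camera"];return s,c
E
python3 - <<'E'
from h import *
c=robot.read_camera("top")
for uv in((245,192),(285,198)):print(ray(c,uv,.113).round(3))
a=cv2.imread("pics/top0.png")[150:250,200:330];b=cv2.imread("pics/side0.png")[165:265,190:320]
f=lambda i:cv2.resize(i,None,fx=4,fy=4,interpolation=cv2.INTER_CUBIC)
cv2.imwrite("pics/z0.png",cv2.resize(np.hstack([f(a),f(b)]),(800,308)))
s,c=wrist();print(c["tool_from_camera"].round(3).tolist(),c["intrinsics"].round(1).tolist())
print(R.from_rotvec(s["orientation"]).as_matrix().round(3))
E
```

```text
[0.565 0.006 0.113]
[ 0.546 -0.116  0.113]
[[-0.0, -0.963, -0.271, 0.075], [1.0, -0.0, -0.0, -0.0], [0.0, -0.271, 0.963, -0.082], [0.0, 0.0, 0.0, 1.0]] [[267.2, 0.0, 250.1], [0.0, 267.2, 191.0], [0.0, 0.0, 1.0]]
[[-0.967  0.253 -0.   ]
 [ 0.253  0.967 -0.001]
 [ 0.    -0.001 -1.   ]]
```

View pics/z0.png

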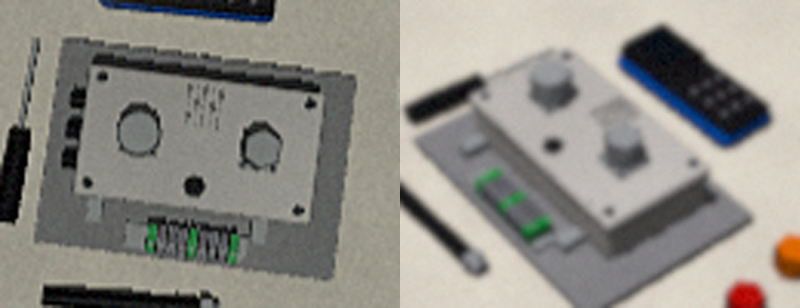

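The hex cap is the smaller one, at the -y end near (0.546, -0.116). The 123 mm spacing between caps matches the 124 mm given. Moving above it now.

```bash
python3 -m jog '1 -0.028 -0.0287 0 0;1 -0.028 -0.0287 0 0;1 -0.028 -0.0287 0 0;1 -0.028 -0.0287 0 0;1 -0.028 -0.0287 0 0;1 -0.028 -0.0287 0 0;1 -0.028 -0.0287 0 0;1 -0.028 -0.0287 0 0;1 -0.028 -0.0287 0 0;1 -0.028 -0.0287 0 0'; python3 -m jog '1 -0.028 -0.0287 0 0;1 -0.028 -0.0287 0 0;1 -0.028 -0.0287 0 0;1 -0.028 -0.0287 0 0;1 -0.028 -0.0287 0 0;1 -0.028 -0.0287 0 0;1 -0.028 -0.0287 0 0;1 -0.028 -0.0287 0 0;1 -0.028 -0.0287 0 0;1 -0.028 -0.0287 0 0'; python3 -m jog '1 0 0 0 7;1 0 0 0 7;1 0 0 0 7;1 0 0 0 7;1 0 0 0 7;1 0 0 0 7;1 0 0 0 7;1 0 0 0 7;1 0 0 0 7;1 0 0 0 7'; python3 -m jog '1 0 0 0 7;1 0 0 0 7;1 0 0 0 0;1 0 0 0 0'
python3 - <<'E'
from h import *
s,c=wrist();print(s["q"],s["tool_pos"],s["orientation"],s["t"]);np.savez("w1.npz",**c)
i=c["color"];cv2.imwrite("pics/w1.png",cv2.cvtColor(i,cv2.COLOR_RGB2BGR))
E
```

```text
t: 1.03
tool_pos: [0.3504, 0.2302, 0.3028]
orientation: [0.4, 3.116, 0.001]
force: [0.4, 1.0, 0.4]
opening: 0.0932
gripper_force: 0.0
t: 1.87
tool_pos: [0.5489, -0.1186, 0.3025]
orientation: [-0.401, -3.116, -0.0]
force: [0.5, 0.7, -0.3]
opening: 0.0931
gripper_force: 0.0
t: 2.7
tool_pos: [0.5482, -0.1165, 0.3025]
orientation: [-2.122, -2.316, 0.0]
force: [-1.1, 0.9, -0.0]
opening: 0.0928
gripper_force: 0.0
t: 3.03
tool_pos: [0.5483, -0.1165, 0.3026]
orientation: [-2.379, -2.052, 0.0]
force: [-0.2, 1.3, 0.5]
opening: 0.0931
gripper_force: 0.0
[-3.00840807e-01  2.42207686e-02  1.60019826e+00 -6.86505368e-06
  1.51748712e+00 -1.53654474e-01] [ 0.54825338 -0.11649432  0.30256271] [-2.37856497e+00 -2.05192229e+00  2.69915255e-04] 3.0333
```

View pics/w1.png

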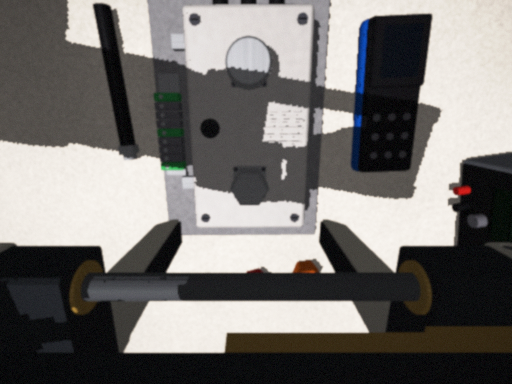

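The wrist view shows the hex cap at about (250,186), in shadow, and the round cap at (248,62). Next I'll enlarge the hex cap for its centre and yaw.

```bash
python3 - <<'E'
from h import *
d=np.load("w1.npz");c=dict(d);i=cv2.cvtColor(c["color"],cv2.COLOR_RGB2BGR)[145:230,200:300]
z=cv2.resize(i,None,fx=6,fy=6,interpolation=cv2.INTER_CUBIC)
z=cv2.convertScaleAbs(z,alpha=2.2);cv2.imwrite("pics/w1z.png",z)
for uv in((250,186),(248,62)):print(ray(c,uv,.113))
E
```

```text
[ 0.54859528 -0.11235679  0.113     ]
[0.5642402  0.00556043 0.113     ]
```

View pics/w1z.png

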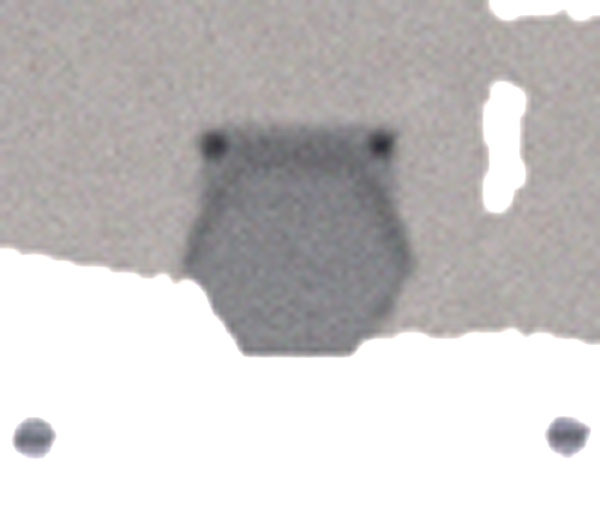

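```bash
python3 - <<'E'
from h import *
c=dict(np.load("w1.npz"))
P=np.array([(187,265),(410,262),(243,354),(352,354),(235,172),(355,172)],float)
W=np.array([ray(c,((p[0]-2.5)/6+200,(p[1]-2.5)/6+145),.113) for p in P]);m=W.mean(0)
print(W.round(4),m,np.linalg.norm(W[1]-W[0]),np.rad2deg(np.arctan2(*(W[1]-W[0])[1::-1])))
s=robot.read_state();Rt=R.from_rotvec(s["orientation"]).as_matrix()
print("tool shift",Rt.T@(m-s["tool_pos"]),"tool y yaw",np.rad2deg(np.arctan2(Rt[1,1],Rt[0,1])))
E
```

```text
[[ 0.5281 -0.1123  0.113 ]
 [ 0.5669 -0.1175  0.113 ]
 [ 0.5353 -0.13    0.113 ]
 [ 0.5545 -0.1329  0.113 ]
 [ 0.5391 -0.0972  0.113 ]
 [ 0.5596 -0.1002  0.113 ]] [ 0.54722591 -0.11501645  0.113     ] 0.03908508906504697 -7.640887845382674
tool shift [ 0.0013101 -0.0012098  0.1895927] tool y yaw -8.398602946521024
```

```bash
python3 -m jog '1 0.0013 -0.0012 0.02 0;1 0 0 0.02 6;1 0 0 0.02 6;1 0 0 0.012 6;1 0 0 0 6;1 0 0 0 5.5;1 0 0 0 0;1 0 0 0 0'
python3 - <<'E'
from h import *
s,c=wrist();print(s["q"],s["tool_pos"],s["orientation"],s["t"]);np.savez("w2.npz",s=s["tool_pos"],o=s["orientation"],**c)
i=cv2.cvtColor(c["color"],cv2.COLOR_RGB2BGR)[140:300,150:350]
cv2.imwrite("pics/w2.png",cv2.convertScaleAbs(cv2.resize(i,None,fx=3.75,fy=3.75,interpolation=cv2.INTER_CUBIC),alpha=2.2))
E
```

```text
t: 3.75
tool_pos: [0.5474, -0.1151, 0.2308]
orientation: [2.822, 1.381, 0.0]
force: [-0.2, 0.4, -0.5]
opening: 0.093
gripper_force: 0.0
[-2.98840020e-01  6.59651344e-02  1.68965966e+00 -1.55463635e-05
  1.38593880e+00  3.61662691e-01] [ 0.54737817 -0.11505865  0.23078672] [2.82173769e+00 1.38101624e+00 1.68414494e-05] 3.75
```

View pics/w2.png

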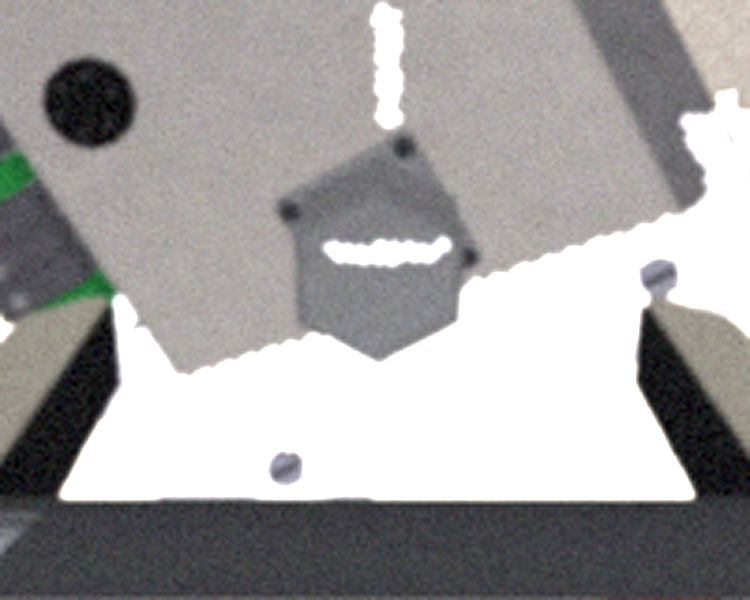

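The hex flats now face the pads. They sit at crop x 297 and 459, with the bottom corner at (378,360).

```bash
python3 - <<'E'
from h import *
c=dict(np.load("w2.npz"));Rt=R.from_rotvec(c["o"]).as_matrix()
for p in [(297,275),(459,275),(378,360),(300,322),(458,318),(378,187)]:
    w=ray(c,((p[0]-1.4)/3.75+150,(p[1]-1.4)/3.75+140),.113);print(p,((Rt.T@(w-c["s"]))*1000).round(1))
E
```

```text
(297, 275) [  0.8 -16.9 117.8]
(459, 275) [  0.8  17.4 117.8]
(378, 360) [-18.8   0.2 117.8]
(300, 322) [ -9.9 -16.5 117.8]
(458, 318) [ -9.   17.4 117.8]
(378, 187) [ 20.1   0.2 117.8]
```

```bash
python3 -m jog '1 0.0006 0.0002 0.02 0;1 0 0 0.02 0;1 0 0 0.015 0;1 0 0 0.008 0;1 0 0 0 0;1 0 0 0 0'; python3 -m jog '0 0 0 0 0;0 0 0 0 0;0 0 0 0 0;0 0 0 0 0;0 0 0 0 0;0 0 0 0 0;0 0 0 0 0;0 0 0 0 0;0 0 0 0 0;0 0 0 0 0' 25
python3 -c "
from h import *
s=robot.read_state();print(s['wrist_torque'],s['force'],s['orientation'])"
```

```text
t: 4.3
tool_pos: [0.5479, -0.1147, 0.168]
orientation: [-2.824, -1.376, 0.0]
force: [0.6, -0.1, 0.7]
opening: 0.0931
gripper_force: 0.0
t: 5.13
tool_pos: [0.5479, -0.1147, 0.1678]
orientation: [2.825, 1.373, 0.0]
force: [0.1, -0.3, -0.1]
opening: 0.0361
gripper_force: 25.0
[-0.03580732  0.07879074 -0.00939416] [ 0.0960464  -0.29000051 -0.12259726] [2.82544020e+00 1.37336993e+00 7.03889741e-05]
```

Gripped flat to flat at 36.1 mm. Now a gentle trial turn, clockwise from above first.

```bash
for k in 1 2 ; do :; done; python3 -m jog '0 0 0 0 1;0 0 0 0 1;0 0 0 0 0;0 0 0 0 0'; python3 -c "
from h import *
s=robot.read_state();print(s['wrist_torque'],s['orientation'],s['q'][5])"; python3 -m jog '0 0 0 0 1;0 0 0 0 1;0 0 0 0 0;0 0 0 0 0'; python3 -c "
from h import *
s=robot.read_state();print(s['wrist_torque'],s['orientation'],s['q'][5])"
```

```text
t: 5.47
tool_pos: [0.5479, -0.1147, 0.1677]
orientation: [-2.849, -1.324, 0.0]
force: [-0.1, -0.2, -0.6]
opening: 0.0356
gripper_force: 25.0
[-0.06395854  0.04280443 -0.00522943] [-2.84913904e+00 -1.32355821e+00  4.17207474e-05] 0.4030350656074894
t: 5.8
tool_pos: [0.5479, -0.1147, 0.1677]
orientation: [-2.872, -1.274, 0.0]
force: [0.4, 1.0, -1.0]
opening: 0.036
gripper_force: 25.0
[-0.0635292   0.17175737  0.04632616] [-2.87179030e+00 -1.27367191e+00  2.39022408e-05] 0.4379359778464485
```

```bash
python3 -m jog '0 0 0 0 1;0 0 0 0 1;0 0 0 0 0;0 0 0 0 0'; python3 -c "
from h import *
s=robot.read_state();print(s['wrist_torque'],s['q'][5])
w=np.array([(robot.read_camera('wrist'),robot.read_state()['wrist_torque'])[1] for _ in range(4)]);print(w.round(3))"
```

```text
t: 6.13
tool_pos: [0.5478, -0.1147, 0.1677]
orientation: [-2.894, -1.223, 0.0]
force: [0.9, -0.2, -0.4]
opening: 0.0361
gripper_force: 25.0
[-0.03087987  0.13355575  0.02179431] 0.4728281156755619
[[-0.059  0.155 -0.002]
 [-0.046  0.099  0.016]
 [-0.07   0.142 -0.014]
 [-0.052  0.058  0.001]]
```

At 6° clockwise there is no reaction torque, so the stop isn't there: this socket has a reverse thread. I'll keep going clockwise and climb with the thread.

```bash
python3 -m jog '0 0 0 -0.0004 4;0 0 0 -0.0002 4;0 0 0 -0.0002 4;0 0 0 -0.0002 4;0 0 0 -0.0002 4;0 0 0 -0.0002 4;0 0 0 0 0;0 0 0 0 0'; python3 -c "
from h import *
s=robot.read_state();print(s['wrist_torque'],s['q'][5])"; python3 -m jog '0 0 0 -0.0003 4;0 0 0 -0.0002 4;0 0 0 -0.0002 4;0 0 0 -0.0002 4;0 0 0 -0.0002 4;0 0 0 0 0;0 0 0 0 0'; python3 -c "
from h import *
s=robot.read_state();print(s['wrist_torque'],s['q'][5])"
```

```text
t: 7.0
tool_pos: [0.5479, -0.1149, 0.1691]
orientation: [3.084, 0.598, -0.0]
force: [1.2, -2.4, -1.2]
opening: 0.036
gripper_force: 25.0
[-0.41701849  0.00418246 -0.01614143] 0.8893789711181959
t: 7.58
tool_pos: [0.5481, -0.1151, 0.1704]
orientation: [3.14, 0.056, 0.001]
force: [2.1, -4.7, -1.1]
opening: 0.0359
gripper_force: 25.0
[-0.68228913 -0.27560857 -0.01109509] 1.2368984430697885
```

```bash
python3 -m jog '0 0 0 -0.0003 4;0 0 0 -0.0003 4;0 0 0 -0.0002 4;0 0 0 0 1;0 0 0 0 0;0 0 0 0 0'; python3 -c "
from h import *
s=robot.read_state();print(s['wrist_torque'],s['q'][5])
R_=R.from_rotvec(s['orientation']).as_matrix();print('force in tool',R_.T@s['force'])"
```

```text
t: 8.08
tool_pos: [0.5482, -0.1154, 0.1713]
orientation: [3.126, -0.3, 0.002]
force: [2.4, -5.3, -0.8]
opening: 0.0359
gripper_force: 25.0
[-0.85865003 -0.26503462  0.04996327] 1.4637737388198426
force in tool [3.34435101 4.75969072 0.78659766]
```

```bash
python3 -m jog '0 0 0 -0.001 0;0 0 0 -0.001 0;0 0 0 -0.001 0;0 0 0 0 0;0 0 0 0 0'; python3 -m jog '0 0 0 -0.001 0;0 0 0 -0.002 0;0 0 0 -0.002 0;0 0 0 0 0;0 0 0 0 0';
```

```text
t: 8.5
tool_pos: [0.5481, -0.1154, 0.174]
orientation: [3.126, -0.3, 0.001]
force: [3.0, -6.0, -3.8]
opening: 0.036
gripper_force: 25.0
t: 8.92
tool_pos: [0.5481, -0.1154, 0.1792]
orientation: [3.126, -0.3, 0.001]
force: [2.3, -5.1, -3.0]
opening: 0.036
gripper_force: 25.0
```

It lifts freely with only about 3 N of drag. Continuing straight up.

```bash
python3 -m jog '0 0 0 -0.003 0;0 0 0 -0.004 0;0 0 0 -0.005 0;0 0 0 -0.006 0;0 0 0 -0.006 0;0 0 0 -0.01 0;0 0 0 -0.01 0;0 0 0 -0.012 0;0 0 0 -0.012 0;0 0 0 -0.008 0'; python3 -m jog '0 0 0 -0.004 0;0 0 0 0 0;0 0 0 0 0;0 0 0 0 0;0 0 0 0 0;0 0 0 0 0;0 0 0 0 0'
python3 - <<'E'
from h import *
s,c=wrist();print(s["tool_pos"],s["force"],abs(s["dq"]).max(),s["opening"])
t=robot.read_camera("side")["color"];w=c["color"]
cv2.imwrite("pics/end.png",cv2.cvtColor(np.hstack([w[100:310,130:400],cv2.resize(t[140:280,170:340],(255,210))]),cv2.COLOR_RGB2BGR))
E
```

```text
t: 9.75
tool_pos: [0.5485, -0.1148, 0.2576]
orientation: [3.126, -0.305, 0.004]
force: [-0.5, -0.2, -1.3]
opening: 0.0354
gripper_force: 25.0
t: 10.33
tool_pos: [0.5476, -0.1147, 0.2585]
orientation: [-3.127, 0.305, 0.002]
force: [-0.1, 1.0, -1.0]
opening: 0.0362
gripper_force: 25.0
[ 0.54764087 -0.11466304  0.25846232] [-0.13465932  0.99038956 -1.0318193 ] 0.004070644030884991 0.03622801746749317
```

View pics/end.png

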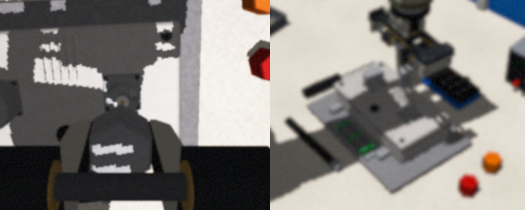

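The wrist view shows the cap in the pads at about (120,140), with the bare socket neck behind it at (122,90). It is raised 90 mm and still.

```bash
python3 -c "
from plant import robot
print(robot.close_job())"
```

```text
the job is handed in; nothing more can be done
None
```

The hex cap's socket (the -y one) has a reverse thread: I unscrewed the cap clockwise about 63°, lifted it straight off, and handed in with it held still and upright about 90 mm above where it sat, over the gateway.

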